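Probe a test coupon through its guide and hold the reading

TASK

Take the spring-tipped hand probe out of its holder, put its rod down through the guide hole of the sloping test stand, and press the tip lightly onto the ringed mark on the steel coupon underneath, with the probe square to the sloping coupon and the sprung tip pushed in about half of its travel. Keep it pressed there for a couple of seconds and finish while still holding it like that: do not let go or put the probe down. Leave the timer, the jar and the bottle where they stand.

Things in the scene. Friction and masses are not known exactly. Their poses are not given: they have to be found in the camera images.
- probe: Hand probe, 0.15 kg (+-25 percent), loose, upright in the holder block at first. Origin: centre of its flange's underside; z along the probe, away from the tip. Flange 34 mm across, z 0 to 6 mm; square grey grip 26 x 26 mm (sides along x and y), z 6 to 86, 14 mm button 3 mm high on top; stiff steel rod 8 mm across, bevelled end, z 0 to -45; thin sprung tip (5 mm ball) to z -57.
- rod_end (a point): Centre of the lower end of the stiff rod, 45 mm below the flange's underside.
- tip_end (a point): Lowest point of the sprung tip's ball, 12 mm beyond the rod's end while the tip is not pressed.
- probe_tip (a joint): How far the sprung tip is pushed into the rod, m: 0 free, 0.010 fully in. The spring pushes with about 1 N at 0 and 0.4 N more per mm (3 N at 5 mm, half of the travel).
- holder: Holder block, fixed: white plastic round post 44 mm across (52 mm at its foot) and 65 mm high on a square foot 70 x 70 x 5 mm with four screws; an upright well of 14 mm bore runs down its middle and the probe's flange rests on its top. Origin: centre of its underside.
- stand: Sloping test stand, fixed: grey base 100 x 96 mm, aluminium bed that slopes 20 degrees, low edge toward the stand's -x (roughly the robot), with a bridge (the guide) across it. Origin: centre of the base's underside; the ringed mark lies 57 mm straight above it. Highest point about 100 mm.
- coupon: Steel coupon 60 x 50 x 5 mm fixed on the stand's bed. Origin: the ringed mark (13 mm ring with a cross) on its upper face; z is square to the face, outward (leaning 20 degrees from vertical toward the stand's -x), y level across the slope.
- guide_mouth (a point): Centre of the upper mouth of the guide hole, over the mark, 33 mm from it along the coupon's z. Hole 12.5 mm across, small bevel, through an aluminium plate 8 mm thick, 32 x 92 mm (long along the coupon's y), parallel to the coupon with 25 mm of clear space between. At each end, 39 mm from the hole, a 9 mm screw head stands 3 mm up.
- timer: Bystander: small white kitchen-type timer with buttons, 66 x 62 x 20 mm, loose. Origin: centre of its underside.
- jar: Bystander: sample jar with a wide lid, 51 mm across, 62 mm high, loose. Origin: centre of its underside.
- bottle: Bystander: small reagent bottle, 38 mm across, 84 mm high, loose. Origin: centre of its underside.

How it is judged:
On the way, in this order (a step that is already met when the one before it is completed fails the run):
1. the probe is held by the fingers and lifted clear of its block (contact force between the fingers and probe above 2 N and z of tip_end in the frame of holder above 0.067 m and contact force between probe and holder below 0.1 N), for 0.1 s.
2. the held probe's rod is through the guide hole: its end is below the guide plate, near the hole's axis (contact force between the fingers and probe above 2 N and z of rod_end in the frame of coupon between 0 and 0.023 m and x of rod_end in the frame of coupon between -0.007 and 0.007 m and y of rod_end in the frame of coupon between -0.007 and 0.007 m), for 0.1 s.
3. the tip is pressed on the mark, square and lightly, for one second (distance between tip_end and coupon below 0.006 m and angle between the z axis of probe and the z axis of coupon, either way round below 0.11 rad and value of joint probe_tip between 0.002 and 0.008 m and contact force between probe and coupon above 0.8 N and contact force between the fingers and probe above 2 N and contact force between probe and holder below 0.1 N), for 1 s.
At the end, for the whole second after the job is handed in: The fingers still hold the probe (over 2 N) and it is still (under 10 mm/s); its tip touches the coupon with over 0.8 N within 6 mm of the mark's centre; its axis is within 0.11 rad (6 degrees) of square to the coupon; the sprung tip is pushed in 2 to 8 mm; the block no longer touches the probe (all of step 3 and linear speed of probe below 0.01 m/s); the arm keeps its last pose, push and grip.
It fails at once if the timer is pushed more than 15 mm from its place (distance of timer from where it was at the start of the episode above 0.015 m).
It fails at once if the jar is pushed more than 15 mm from its place (distance of jar from where it was at the start of the episode above 0.015 m).
It fails at once if the bottle is pushed more than 15 mm from its place (distance of bottle from where it was at the start of the episode above 0.015 m).
It fails at once if the probe is pressed hard on the coupon (over 15 N) (contact force between probe and coupon above 15 N).
It also fails if it takes over 43 s, if anything falls off the work surface, if the arm or the gripper's body presses on something with over 40 N, if the wrist force passes 120 N, or if a joint passes its speed limit or range.

ROBOT

A 7-joint arm with a two-finger parallel gripper is mounted at the origin on a cart in front of the work surface, level with it; the furniture and walls round the work are solid. World frame = base frame: x ahead of the robot, y to its left, z up, the work surface at z = 0. Lengths are in m, angles in rad, forces in N, time in s.
With the tool pointing down it reaches from about 0.425 to 0.925 m from the base axis. Payload 6.8 kg.
Tool frame: the origin (TCP) lies where the fingers leave the gripper's body, on its centre line; the fingertips stand 73 mm ahead of it and the grasp point (between the pads) lies 54 mm ahead of it; z points along the fingers, y is the line along which they close (so a half turn about z gives the same grasp; the last joint's range is limited). The gripper opens to 85 mm and grips with 20 to 120 N. Pads are 22 mm wide; open, the fingers measure 114 mm over their backs; the gripper's body (76 mm by 85 mm) begins 54 mm behind the grasp point. The pads swing forward as they close: fully open they stand 13 mm farther back than shut.
Start: joints at [-1.251, 0.477, 0.022, 1.555, -0.011, 1.109, -0.083], TCP at [0.28, 0.614, 0.304] pointing down, gripper open.
Joint ranges: [-2.96, 2.96], [-0.34, 2.1], [-1.41, 1.46], [0.24, 2.44], [-1.37, 4.51], [0.17, 1.92], [-2.96, 2.96]. Speed limits (rad/s): [2.39, 2.39, 3.14, 3.14, 3.14, 3.14, 3.14].

INTERFACE

Orientations are given as a rotation vector (axis times angle).
In Python, from bench import r, viewer, workorder gives the robot as it stands (r), with the cameras (viewer) and the job (workorder).
- The arm moves only by the shell command python3 drive.py 'ROWS' [OPENING] [FORCE]. ROWS is a JSON list of rows, 1 to 5 of them, each an object with the fields dx, dy, dz (the shift in m), drx, dry, drz (a rotation vector in rad); a field left out counts as zero; each row is the pose to reach, as a shift and turn from the pose commanded when the command began, along the tool's axes at that moment; what a row does not reach only later rows make up. A row lasts 1/10 s, in which the tool goes at most 0.05 m and 0.15 rad, less where a joint would pass 70% of its speed; a pose out of reach is approached as far as the arm can. OPENING is the finger opening in m, set as the command begins (- or left out keeps the last). The fingers move at their own pace and stop on an object; FORCE is the grip in N (left out, the last holds). Time passes only in rows, so rows that do not move let the fingers close. It prints the time, the measured TCP pose, the force, the opening and the grip force at its end. Input that does not fit is refused with a message, and nothing moves.
- r.get_obs(): the state, without advancing time (a new reading comes with each control period).
- viewer.grab_frame(name): name is "scene" or "top"; returns (picture, depth): 384x512x3 uint8, blue, green, red; 384x512 float32, m along the optical axis (not along the pixel's ray), 0 where there is no reading.
- viewer.camera_info(name): a dict with "camera_matrix" (3x3 intrinsics, pixels), "R" (3x3) and "t" (3): a world point X has camera coordinates R X + t. Camera axes: x right, y down, z forward; pixel columns grow to the right and rows downward; lengths in m; the calibration is good to about 2 mm. A picture is of the moment at which its call begins. camera_info takes no time and is no camera call.
- workorder.hand_in(): hands the job in; it is judged then, once.
The state is a dict: "clock": time; "joints": joint angles; "qvel": joint speeds; "tau": joint torques, N m; "tcp_pos": TCP position; "orientation": TCP orientation; "contact_force": force on the tool from outside, world axes, zero at the start; "moment": the same for the moment, N m; "grip_width": finger opening in m; "gripper_force": force on a finger pad.
Only numpy, scipy, OpenCV 4.12 (cv2) and the standard library are available. Lean on these libraries where they do the work, as an engineer would, in place of code of your own. Each camera call takes 0.05 s, during which the arm holds its last target. There are 200 camera calls.

## Working session

There is one attempt and no reset: what is moved stays moved. The work goes in short steps, Python scripts to look and compute and a shell command to move; the robot and the scene stay as the last step left them, time stands still between calls to the robot, and variables do not carry over. Pictures are saved under pics/ and viewed, at most 10 in all, crops included, and the job is handed in when it is done.

```bash
ls; mkdir -p pics
python3 - <<'E'
from bench import r, viewer, workorder
import cv2,numpy as np
o=r.get_obs();print(o)
for n in("scene","top"):
    p,d=viewer.grab_frame(n);cv2.imwrite(f"pics/{n}0.png",p);np.savez(f"pics/{n}0.npz",p=p,d=d)
    c=viewer.camera_info(n);print(n,c, 'cam pos',-np.array(c["R"]).T@np.array(c["t"]))
E
```

```text
bench.py
drive.py
pics
{'clock': 0.0, 'joints': array([-1.25106178,  0.47778684,  0.02234337,  1.55644806, -0.01151296,
        1.1092959 , -0.08311494]), 'qvel': array([-0.0001113 , -0.00130915,  0.0001178 , -0.00036836, -0.00118492,
       -0.00209395, -0.00070089]), 'tau': array([-7.40131109e-04, -5.96460736e+01,  1.60785835e+00, -2.81197089e+01,
        1.25775495e-02,  9.49254289e-03,  1.28239324e-05]), 'tcp_pos': array([0.27987216, 0.61374121, 0.30293599]), 'orientation': array([-6.66874830e-01, -3.06972783e+00,  2.81306140e-03]), 'contact_force': array([ 0.19954442, -0.403043  , -0.14794941]), 'moment': array([0.02564093, 0.00842422, 0.02883374]), 'gripper_force': 0.0, 'grip_width': 0.08547332702225892}
scene {'camera_matrix': array([[356.43841649,   0.        , 252.36323171],
       [  0.        , 356.43841649, 191.31008922],
       [  0.        ,   0.        ,   1.        ]]), 'R': array([[ 0.84444796, -0.53548081, -0.01295974],
       [-0.35085433, -0.53468795, -0.76877177],
       [ 0.40473311,  0.65373473, -0.63939191]]), 't': array([-0.46775324,  0.25533134,  1.11334786])} cam pos [ 0.03396863 -0.84178446  0.90209518]
top {'camera_matrix': array([[476.9277271 ,   0.        , 255.66105498],
       [  0.        , 476.9277271 , 190.3007818 ],
       [  0.        ,   0.        ,   1.        ]]), 'R': array([[ 0.004804  , -0.99998275,  0.00337916],
       [-0.98715728, -0.00528193, -0.15966406],
       [ 0.15967915, -0.00256873, -0.98716562]]), 't': array([0.02539611, 0.55108196, 1.44351994])} cam pos [0.31338253 0.03201446 1.51289543]
```

View pics/scene0.png

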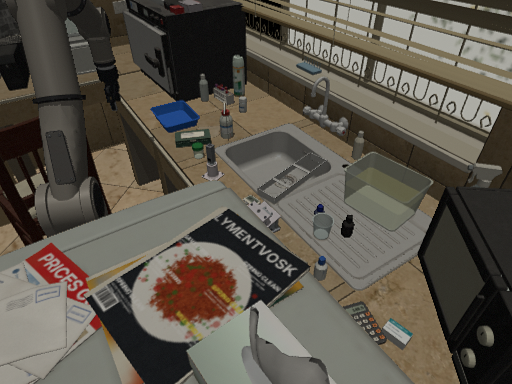

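View pics/top0.png

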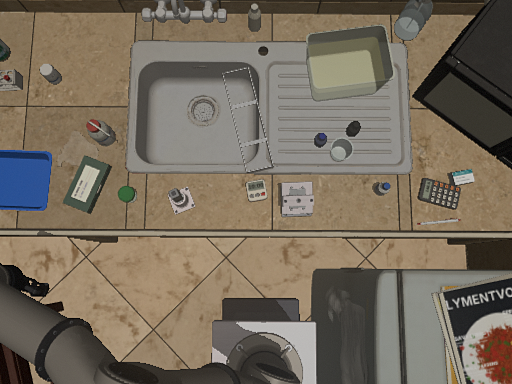

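Scene view: probe in its holder at about (211,160) and the stand at (262,212). Top view: holder at (179,199), timer at (257,190), stand at (297,198), jar at (127,194) and bottle at (383,187). I'll enlarge both.

```bash
cat > h.py <<'E'
import numpy as np,cv2
from bench import r, viewer, workorder
C={n:viewer.camera_info(n) for n in("scene","top")}
def plane(n,u,v,z):
    c=C[n];R=np.array(c["R"]);o=-R.T@c["t"];d=R.T@np.linalg.inv(c["camera_matrix"])@[u,v,1]
    return o+d*(z-o[2])/d[2]
def cloud(n,d):
    c=C[n];R=np.array(c["R"]);K=c["camera_matrix"];v,u=np.mgrid[:384,:512]
    P=np.stack([(u-K[0,2])/K[0,0]*d,(v-K[1,2])/K[1,1]*d,d],-1)
    return (P-c["t"])@R
def proj(n,X):
    c=C[n];q=np.array(c["camera_matrix"])@(np.array(c["R"])@X+c["t"]);return q[:2]/q[2]
def crop(p,x0,x1,y0,y1,f,name): cv2.imwrite(name,cv2.resize(p[y0:y1,x0:x1],None,fx=f,fy=f,interpolation=cv2.INTER_CUBIC))
E
python3 - <<'E'
from h import *
T=np.load("pics/top0.npz");S=np.load("pics/scene0.npz")
a=T['p'][175:223,160:210];b=T['p'][175:223,270:320]
im=np.hstack([a,b]);cv2.imwrite("pics/topc.png",cv2.resize(im,None,fx=8,fy=8,interpolation=cv2.INTER_CUBIC))
a=S['p'][138:188,185:235];b=S['p'][188:238,238:288]
cv2.imwrite("pics/scc.png",cv2.resize(np.hstack([a,b]),None,fx=8,fy=8,interpolation=cv2.INTER_CUBIC))
for n,D,bx in(("top",T,(165,198,182,216)),("scene",S,(200,225,140,185))):
    P=cloud(n,D['d']);print(n)
    x0,x1,y0,y1=bx;Q=P[y0:y1,x0:x1].reshape(-1,3)
    for lo,hi in((.003,.012),(.06,.068),(.12,.15),(.148,.153),(.153,.16)):
        q=Q[(Q[:,2]>lo)&(Q[:,2]<hi)];print(lo,hi,len(q),q.mean(0).round(4) if len(q) else '', np.ptp(q,axis=0).round(3) if len(q) else '')
P=cloud("top",T['d']);print((P[178:220:3,278:318:3,2]*1000).round().astype(int))
for u,v in((280,182),(313,182),(280,215),(313,215)):print(plane("top",u,v,.0))
E
```

```text
top
0.003 0.012 358 [0.5263 0.2616 0.0063] [0.107 0.104 0.009]
0.06 0.068 39 [0.5171 0.262  0.0644] [0.041 0.043 0.007]
0.12 0.15 38 [0.5187 0.2644 0.1411] [0.028 0.031 0.029]
0.148 0.153 44 [0.5217 0.2647 0.1506] [0.029 0.027 0.005]
0.153 0.16 28 [0.5246 0.2662 0.1555] [0.026 0.029 0.006]
scene
0.003 0.012 90 [0.5529 0.3194 0.0059] [0.184 0.291 0.009]
0.06 0.068 28 [0.5177 0.251  0.0634] [0.038 0.034 0.008]
0.12 0.15 63 [0.5201 0.2557 0.1362] [0.036 0.035 0.028]
0.148 0.153 11 [0.5219 0.2587 0.1503] [0.022 0.022 0.005]
0.153 0.16 2 [0.5209 0.2573 0.1536] [0.007 0.005 0.001]
[[   1    1    1    8   -1    1    0   -2    0    0   -2   10   -3    3]
 [  -1   -6    2    1    0    3   -1    2    3    2    3    4    1   -1]
 [   4   70   71   72   71   67   70   65   62   66   70   69   -1    2]
 [   6   63   64   62   69   64   63   67   81   68   61   66    0    1]
 [   3   60   63   66   65   70   67   60   65   63   64   66    2    5]
 [  -2   58   62   63   64   64   67   65   64   59   57   53    1   -3]
 [  -2   10   95   98   96   96   95   95   94   98   90   97    4    3]
 [  -7   11   92   91   86   89   88   60   90   92   92   88    8    1]
 [   1   10   92   88   92   87   85   87   85   87   90   83    5    4]
 [   1   13   85   79   89   85   81   83   83   81   80   86   -7    0]
 [  -4   15   41   43   42   46   43   45   47   41   43   41    2    6]
 [   2    3   36   52   37   42   41   39   42   43   40   36    2    4]
 [   3    3   29   10   10    9   10   13   14   11   22   10   -1    1]
 [   0 1513   -3    0    2   -1    5    2    3    4    4    0    2    4]]
[ 0.58562211 -0.050237    0.        ]
[ 0.58619787 -0.15664054  0.        ]
[ 0.47877105 -0.04987954  0.        ]
[ 0.47931532 -0.15510163  0.        ]
```

View pics/topc.png

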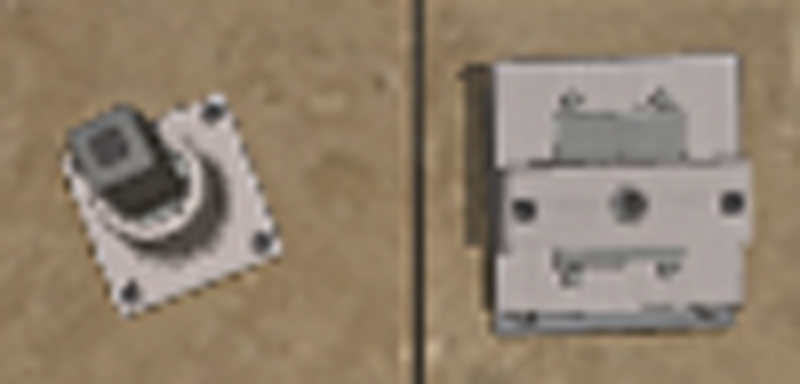

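View pics/scc.png

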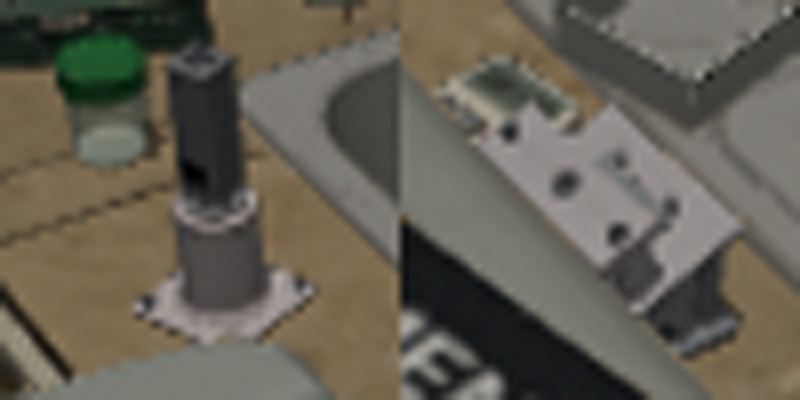

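Top crop: button centre at about (173.3,192.9), grip square turned roughly 35°, guide hole at about (298.1,200.2) with screw heads either side. Scene crop: hole at about (258,210.5). Next I'll refine these to sub-pixel and triangulate.

```bash
cat >> h.py <<'E'
def tri(ut,us):
    A=[];b=[]
    for n,uv in(("top",ut),("scene",us)):
        c=C[n];R=np.array(c["R"]);o=-R.T@c["t"];d=R.T@np.linalg.inv(c["camera_matrix"])@[*uv,1];d/=np.linalg.norm(d)
        M=np.eye(3)-np.outer(d,d);A.append(M);b.append(M@o)
    X=np.linalg.lstsq(np.vstack(A),np.hstack(b),rcond=None)[0];return X
def dark(p,u,v,h=6):
    g=cv2.cvtColor(p,cv2.COLOR_BGR2GRAY).astype(float)[v-h:v+h+1,u-h:u+h+1]
    w=np.clip(np.percentile(g,60)-15-g,0,None);yy,xx=np.mgrid[v-h:v+h+1,u-h:u+h+1]
    m=(np.hypot(xx-u,yy-v)<=h)
    w=w*m;return np.array([(w*xx).sum(),(w*yy).sum()])/w.sum()
E
python3 - <<'E'
from h import *
from scipy.spatial.transform import Rotation as Ro
T=np.load("pics/top0.npz")['p'];S=np.load("pics/scene0.npz")['p']
ht,hs=dark(T,298,200,4),dark(S,258,210,3)
print("hole",ht,hs,tri(ht,hs),plane("top",*ht,.088),plane("scene",*hs,.088), [proj(n,tri(ht,hs)) for n in C])
a=dark(T,335-0-0,200,1) if 0 else None
s1,s2=dark(T,285,201,3),dark(T,311,200,3)
A,B=plane("top",*s1,.091),plane("top",*s2,.091);print("screws",s1,s2,A,B,(A+B)/2,"yaw",np.degrees(np.arctan2(A[0]-B[0],A[1]-B[1])),"len",np.linalg.norm(A-B))
# stand base side edges direction
f=lambda x,y,ox:((x+.5)/8-.5+ox,(y+.5)/8-.5+175)
for q in((495,62),(738,55),(497,330),(733,325)): print("std",q,plane("top",*f(q[0]-400,q[1],270),.07 if q[1]<100 else .02).round(4))
b=dark(T,173,193,2);print("button",b,plane("top",*b,.154))
cs=[plane("top",*f(*q,160),.151) for q in((68,140),(125,103),(155,145),(100,185))]
print(np.array(cs).round(4),np.mean(cs,0))
for i in range(4):
    e=cs[(i+1)%4]-cs[i];print("edge",np.degrees(np.arctan2(e[1],e[0]))%90,np.linalg.norm(e))
hc=[plane("top",*f(*q,160),.005) for q in((222,95),(280,245),(125,318))]
print("holder",np.array(hc).round(4),(hc[0]+hc[2])/2)
# scene button approx
sb=((200+.5)/8-.5+185,(60+.5)/8-.5+138);print("scene button",plane("scene",*sb,.152))
# grip silhouette segmentation
g=cv2.resize(T[175:223,160:210],None,fx=8,fy=8,interpolation=cv2.INTER_CUBIC)
print([g[y,x].tolist() for y,x in((147,110),(125,120),(190,140),(60,60),(250,160),(165,95))])
Rm=Ro.from_rotvec(r.get_obs()['orientation']).as_matrix();print(Rm.round(3))
E
```

```text
hole [298.31551901 200.10277492] [258.23196881 210.47953216] [ 0.51500917 -0.1008689   0.083194  ] [ 0.51459493 -0.10054137  0.088     ] [ 0.51190226 -0.1051451   0.088     ] [array([258.31458601, 210.46026157]), array([298.27686561, 200.18907556])]
screws [284.67317073 200.7804878 ] [311.10655738 199.89672131] [ 0.51189468 -0.05916633  0.091     ] [ 0.51500128 -0.13880019  0.091     ] [ 0.51344798 -0.09898326  0.091     ] yaw -2.234040358250797 len 0.07969442504333107
std (495, 62) [ 0.5721 -0.0508  0.07  ]
std (738, 55) [ 0.5753 -0.1443  0.07  ]
std (497, 330) [ 0.474  -0.0541  0.02  ]
std (733, 325) [ 0.4765 -0.1469  0.02  ]
button [175. 193.] [0.5240669 0.2609043 0.154    ]
[[0.5272 0.2815 0.151 ]
 [0.5408 0.2614 0.151 ]
 [0.5255 0.2501 0.151 ]
 [0.5108 0.2694 0.151 ]] [0.52607603 0.26560631 0.151     ]
edge 34.13807314166856 0.024336683095144234
edge 36.451885376398565 0.01904310257076907
edge 37.191055553050134 0.024314877786578735
edge 36.46311616511513 0.020339316144753986
holder [[0.5687 0.2472 0.005 ]
 [0.5082 0.2225 0.005 ]
 [0.4787 0.2832 0.005 ]] [0.52368007 0.26523208 0.005     ]
scene button [0.52027374 0.25586538 0.152     ]
[[76, 75, 79], [108, 112, 113], [56, 60, 65], [88, 117, 138], [62, 68, 74], [109, 112, 114]]
[[-0.91   0.415 -0.001]
 [ 0.415  0.91  -0.002]
 [-0.    -0.002 -1.   ]]
```

```bash
cat >> h.py <<'E'
from scipy.spatial.transform import Rotation as Ro
def Rtool(zt,yang):  # tool z dir, heading of tool y (deg)
    z=np.array(zt,float);z/=np.linalg.norm(z);a=np.radians(yang);y=np.array([np.cos(a),np.sin(a),0]);y-=z*(y@z);y/=np.linalg.norm(y)
    return np.c_[np.cross(y,z),y,z]
def delta(pos,R):
    o=r.get_obs();R0=Ro.from_rotvec(o['orientation']).as_matrix()
    print("shift",(R0.T@(np.array(pos)-o['tcp_pos'])).round(4),"rot",Ro.from_matrix(R0.T@R).as_rotvec().round(4),"t",o['clock'],"F",o['contact_force'].round(2),"tcp",o['tcp_pos'].round(4),"grip",o['grip_width'].round(4),o['gripper_force'],"q",o['joints'].round(2))
E
python3 drive.py '[{"dx": -0.04,"dy": -0.024,"drz": 0.1},{"dx": -0.08,"dy": -0.048,"drz": 0.2},{"dx": -0.12,"dy": -0.072,"drz": 0.3},{"dx": -0.16,"dy": -0.096,"drz": 0.4},{"dx": -0.2,"dy": -0.12,"drz": 0.5}]'
python3 -c "
from h import *
delta([.525,.2655,.30],Rtool([0,0,-1],36))"
```

```text
clock: 0.6
tcp_pos: [0.4129, 0.4201, 0.3036]
orientation: [-1.411, -2.807, 0.001]
contact_force: [0.3, 0.1, -0.5]
grip_width: 0.085
gripper_force: 0.0Traceback (most recent call last):
  File "<string>", line 3, in <module>
    delta([.525,.2655,.30],Rtool([0,0,-1],36))
    ~~~~~^^^^^^^^^^^^^^^^^^^^^^^^^^^^^^^^^^^^^
  File "h.py", line 31, in delta
    print("shift",(R0.T@(np.array(pos)-o['tcp_pos'])).round(4),"rot",Ro.from_matrix(R0.T@R).as_rotvec().round(4),"t",o['clock'],"F",o['contact_force'].round(2),"tcp",o['tcp_pos'].round(4),"grip",o['grip_width'].round(4),o['gripper_force'],"q",o['joints'].round(2))
                                                                                                                                                                                                   ^^^^^^^^^^^^^^^^^^^^^
AttributeError: 'float' object has no attribute 'round'
```

```bash
sed -i "s/o\['grip_width'\].round(4)/round(o['grip_width'],4)/" h.py
python3 -c "
from h import *
delta([.525,.2655,.30],Rtool([0,0,-1],36))"
```

```text
shift [-0.191  -0.0022  0.0036] rot [-0.0006  0.0001  0.0107] t 0.6 F [ 0.27  0.14 -0.5 ] tcp [0.4129 0.4201 0.3036] grip 0.085 0.0 q [-1.04  0.34  0.18  1.78 -0.07  1.03 -0.2 ]
```

```bash
python3 drive.py '[{"dx": -0.045},{"dx": -0.09,"dy": -0.001,"dz": 0.001,"drz": 0.01},{"dx": -0.14,"dy": -0.002,"dz": 0.002,"drz": 0.01},{"dx": -0.19,"dy": -0.002,"dz": 0.003,"drz": 0.01},{"dx": -0.19,"dy": -0.002,"dz": 0.003,"drz": 0.01}]'; python3 drive.py '[{},{}]'
python3 - <<'E'
from h import *
delta([.525,.2655,.175],Rtool([0,0,-1],36))
p,d=viewer.grab_frame("scene");crop(p,150,270,80,190,5,"pics/s1.png")
p,d=viewer.grab_frame("top");cv2.imwrite("pics/t1f.png",p)
E
```

```text
clock: 1.1
tcp_pos: [0.5288, 0.2604, 0.3008]
orientation: [1.435, 2.791, -0.004]
contact_force: [0.2, 0.4, 0.7]
grip_width: 0.0855
gripper_force: 0.0
clock: 1.3
tcp_pos: [0.5237, 0.2699, 0.3005]
orientation: [-1.417, -2.803, 0.0]
contact_force: [-0.1, 0.2, -0.2]
grip_width: 0.0852
gripper_force: 0.0
shift [-0.0044 -0.0015  0.1255] rot [-0.0006 -0.0009  0.0063] t 1.3 F [-0.12  0.24 -0.22] tcp [0.5237 0.2699 0.3005] grip 0.0852 0.0 q [-0.78  0.34  0.25  1.78 -0.1   1.03  0.14]
```

View pics/s1.png

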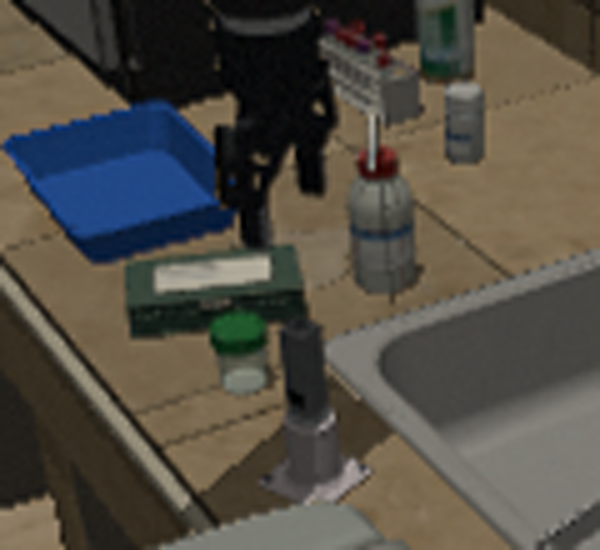

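The scene crop shows the open gripper above the probe: fingertips near (201,128) and (212,118) in the full image, probe top near (210,145). I'll compare the projected fingertips with these pixels.

Run:
```python
from h import *
o=r.get_obs();R0=Ro.from_rotvec(o['orientation']).as_matrix()
for s in(-1,1):
    X=o['tcp_pos']+R0@[0,s*.05,.060];print([proj(n,X) for n in C])
print([proj(n,np.array([.525,.2655,.154])) for n in C], [proj(n,np.array([.5145,-.1,.088])) for n in C])
p=viewer.grab_frame("scene")[0]; 
b=dark(p,210,146,3);print(b)
```

```text
[array([200.28171835, 129.38157364]), array([176.71168862, 203.0775822 ])]
[array([212.27511359, 117.13308639]), array([155.75801104, 173.5943824 ])]
[array([209.47051477, 143.16756336]), array([173.41517417, 192.67173255])] [array([258.04360097, 209.32108458]), array([298.13644419, 200.13299653])]
[nan nan]h.py:24: RuntimeWarning: invalid value encountered in divide
  w=w*m;return np.array([(w*xx).sum(),(w*yy).sum()])/w.sum()
```

```bash
python3 drive.py '[{"dx": -0.004,"dy": -0.001,"dz": 0.03,"drz": 0.006},{"dx": -0.004,"dy": -0.001,"dz": 0.06,"drz": 0.006},{"dx": -0.004,"dy": -0.001,"dz": 0.09,"drz": 0.006},{"dx": -0.004,"dy": -0.001,"dz": 0.12,"drz": 0.006},{"dx": -0.004,"dy": -0.001,"dz": 0.128,"drz": 0.006}]'; python3 drive.py '[{},{},{}]'
python3 -c "
from h import *
delta([.525,.2655,.172],Rtool([0,0,-1],36))"
```

```text
clock: 1.95
tcp_pos: [0.5239, 0.2652, 0.1699]
orientation: [-1.424, -2.797, 0.007]
contact_force: [-1.4, -0.1, 0.2]
grip_width: 0.0855
gripper_force: 0.0
clock: 2.25
tcp_pos: [0.527, 0.2656, 0.1746]
orientation: [1.427, 2.797, 0.004]
contact_force: [-0.0, -0.9, -0.4]
grip_width: 0.0854
gripper_force: 0.0
shift [ 0.0011 -0.0016  0.0026] rot [ 0.003   0.0001 -0.0012] t 2.25 F [-0.05 -0.89 -0.4 ] tcp [0.527  0.2656 0.1746] grip 0.0854 0.0 q [-0.74  0.5   0.22  1.89 -0.15  0.77  0.19]
```

```bash
python3 drive.py '[{},{},{},{},{}]' 0.01 40; python3 drive.py '[{},{},{},{},{}]';python3 drive.py '[{}]'
```

```text
clock: 2.75
tcp_pos: [0.5262, 0.2648, 0.1731]
orientation: [1.428, 2.798, -0.0]
contact_force: [-0.4, -0.5, 2.1]
grip_width: 0.0257
gripper_force: 40.6
clock: 3.25
tcp_pos: [0.5262, 0.2648, 0.1731]
orientation: [1.428, 2.798, -0.0]
contact_force: [-1.1, -1.1, 5.5]
grip_width: 0.0256
gripper_force: 41.1
clock: 3.35
tcp_pos: [0.5261, 0.2648, 0.1731]
orientation: [1.428, 2.798, -0.0]
contact_force: [-0.9, -1.9, 5.8]
grip_width: 0.0254
gripper_force: 41.1
```

```bash
python3 drive.py '[{"dz": -0.02},{"dz": -0.05},{"dz": -0.08},{"dz": -0.11},{"dz": -0.14}]'; python3 drive.py '[{},{},{},{}]'
python3 - <<'E'
from h import *
delta([.5145-.03,-.10,.30],Rtool([np.sin(np.radians(20))*np.cos(np.radians(2)),np.sin(np.radians(20))*np.sin(np.radians(2)),-np.cos(np.radians(20))],2))
E
```

```text
clock: 3.85
tcp_pos: [0.5257, 0.2651, 0.3133]
orientation: [-1.427, -2.798, 0.001]
contact_force: [1.4, 0.0, -2.0]
grip_width: 0.0253
gripper_force: 40.2
clock: 4.25
tcp_pos: [0.5254, 0.2647, 0.3111]
orientation: [-1.427, -2.797, 0.004]
contact_force: [-0.3, -0.2, -1.3]
grip_width: 0.0256
gripper_force: 40.3
shift [-0.2713 -0.2471  0.0119] rot [-0.3417 -0.1026  0.5863] t 4.25 F [-0.33 -0.17 -1.33] tcp [0.5254 0.2647 0.3111] grip 0.0256 40.28495371341705 q [-0.78  0.33  0.26  1.77 -0.1   1.05  0.14]
```

```bash
cat >> h.py <<'E'
YAW=2.
def pre(h,M=(.5145,-.1,.088),off=(0,0),dt=None):
    s,c=np.sin(np.radians(20)),np.cos(np.radians(20));a=np.radians(YAW);n=np.array([-s*np.cos(a),-s*np.sin(a),c])
    R=Rtool(-n,YAW); delta(np.array(M)+n*(.1651+h)-R[:,:2]@np.array(off),R)
E
python3 -c "
from h import *
pre(.05)"
```

```text
shift [-0.2479 -0.2838  0.0218] rot [-0.3417 -0.1026  0.5863] t 4.25 F [-0.33 -0.17 -1.33] tcp [0.5254 0.2647 0.3111] grip 0.0256 40.28495371341705 q [-0.78  0.33  0.26  1.77 -0.1   1.05  0.14]
```

```bash
python3 drive.py '[{"dx": -0.024,"dy": -0.028,"drx": -0.03,"dry": -0.01,"drz": 0.06},{"dx": -0.05,"dy": -0.057,"drx": -0.06,"dry": -0.02,"drz": 0.12},{"dx": -0.074,"dy": -0.085,"drx": -0.1,"dry": -0.03,"drz": 0.18},{"dx": -0.1,"dy": -0.114,"drx": -0.14,"dry": -0.04,"drz": 0.24},{"dx": -0.124,"dy": -0.142,"drx": -0.17,"dry": -0.05,"drz": 0.29}]'; python3 drive.py '[{},{}]'
python3 -c "
from h import *
pre(.05)"
```

```text
clock: 4.75
tcp_pos: [0.4828, 0.0793, 0.3119]
orientation: [1.748, 2.455, 0.193]
contact_force: [-0.5, -0.9, -1.2]
grip_width: 0.0255
gripper_force: 40.4
clock: 4.95
tcp_pos: [0.4833, 0.0806, 0.3124]
orientation: [1.747, 2.457, 0.193]
contact_force: [0.4, 1.0, -2.6]
grip_width: 0.0258
gripper_force: 40.4
shift [-0.1587 -0.1029  0.0085] rot [-0.1703 -0.0539  0.2943] t 4.95 F [ 0.37  1.   -2.56] tcp [0.4833 0.0806 0.3124] grip 0.0258 40.42973756790161 q [-0.67  0.08  0.39  2.09 -0.02  0.8   0.07]
```

```bash
python3 drive.py '[{"dx": -0.032,"dy": -0.021,"drx": -0.034,"dry": -0.011,"drz": 0.059},{"dx": -0.064,"dy": -0.041,"dz": 0.002,"drx": -0.068,"dry": -0.022,"drz": 0.118},{"dx": -0.095,"dy": -0.062,"dz": 0.004,"drx": -0.102,"dry": -0.032,"drz": 0.177},{"dx": -0.127,"dy": -0.082,"dz": 0.006,"drx": -0.136,"dry": -0.043,"drz": 0.235},{"dx": -0.159,"dy": -0.103,"dz": 0.0085,"drx": -0.17,"dry": -0.054,"drz": 0.294}]'; python3 drive.py '[{},{},{},{}]'
python3 - <<'E'
from h import *
pre(.05)
p,d=viewer.grab_frame("scene");crop(p,200,310,120,230,5,"pics/s2.png")
p2,d=viewer.grab_frame("top");crop(p2,250,350,140,240,6,"pics/t2.png")
E
```

```text
clock: 5.45
tcp_pos: [0.4422, -0.1025, 0.2904]
orientation: [1.995, 2.07, 0.367]
contact_force: [1.0, -0.3, -2.0]
grip_width: 0.0257
gripper_force: 40.5
clock: 5.85
tcp_pos: [0.4426, -0.1009, 0.2907]
orientation: [1.993, 2.074, 0.366]
contact_force: [-0.2, 0.4, -1.3]
grip_width: 0.0253
gripper_force: 40.5
shift [-0.0016 -0.0018 -0.0001] rot [ 0.0007 -0.0008  0.0047] t 5.85 F [-0.23  0.42 -1.26] tcp [ 0.4426 -0.1009  0.2907] grip 0.0253 40.50638258457184 q [-0.47 -0.04  0.59  2.29 -0.06  0.54  0.2 ]
```

View pics/s2.png

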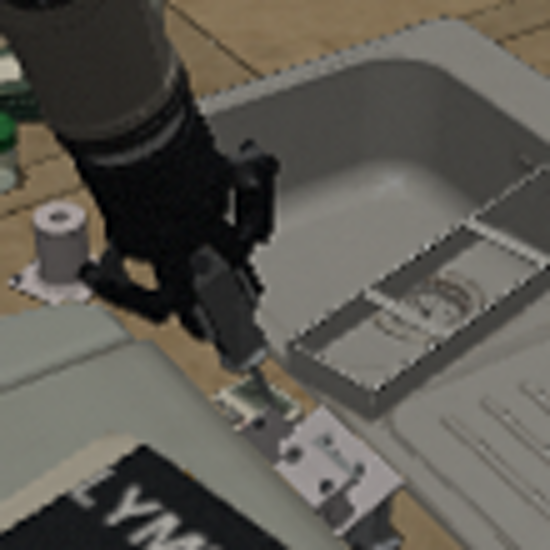

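View pics/t2.png

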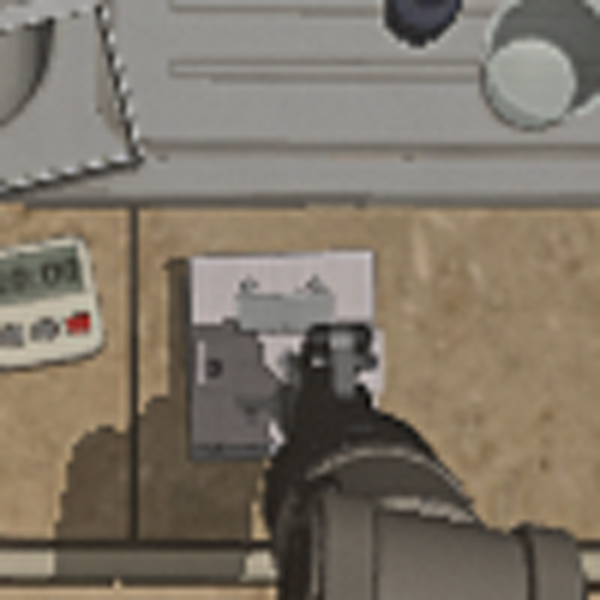

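The holder is now empty, with the probe held tilted above the guide plate. The well mouth shows at about (212,163) and the guide hole at about (258,210) in the scene image; the arm hides the hole in the top view. The well and hole in one camera give a relative offset free of bias.

Run:
```python
from h import *
T0=np.load("pics/top0.npz")['p'];S0=np.load("pics/scene0.npz")['p']
S=viewer.grab_frame("scene")[0];T=viewer.grab_frame("top")[0]
def peak(p,u,v,h,n):
    c=[dark(p,u,v,h)]
    for _ in range(3): c.append(dark(p,*[int(round(k)) for k in c[-1]],h))
    return c[-1]
ws=peak(S,212,163,2,0);hs=peak(S,258,210,3,0);print("scene well",ws,plane("scene",*ws,.065),"hole",hs,plane("scene",*hs,.088))
X=plane("scene",*hs,.088)-plane("scene",*ws,.065);print("rel scene",X)
g=cv2.cvtColor(T,cv2.COLOR_BGR2GRAY);print(g[188:206,168:188])
wt=peak(T,177,196,3,0);ht=peak(T0,298,200,4,0);print("top well",wt,plane("top",*wt,.065),plane("top",*ht,.088),"rel",plane("top",*ht,.088)-plane("top",*wt,.065))
```

```text
scene well [211.3089172  162.91082803] [0.52089072 0.25859096 0.065     ] hole [257.78396072 210.36333879] [ 0.51095703 -0.10384284  0.088     ]
rel scene [-0.00993369 -0.3624338   0.023     ]
[[124 123 128 137 135 133 134 133 133 135 136 134 131 141 114 140 191 127
   64  93]
 [127 125 137 142 137 131 130 136 136 130 130 143 137 183 194 185 191 102
   70  95]
 [132 128 138 140 139 133 134 130 138 111 117 181 183 181 180 182 184 160
  129 185]
 [136 136 141 135 123 130 143 124 161 180 184 174 173 172 174 173 182 185
  185 185]
 [135 135 134 144 110 144 180 182 179 180 179 179 179 181 161 138 173 183
  183 182]
 [127 127 121 181 189 177 175 178 180 181 181 181 181 181 183 149 150 174
  181 183]
 [144 119 136 172 174 173 179 180 184 185 178 182 184 182 182 190 140 115
  152 179]
 [163  78  53 130 171 175 179 185 183 167 126 152 177 183 181 183 195  86
  102 147]
 [176 111  88 165 180 179 180 192 138  75  67  62 105 177 185 185 201 109
   57 106]
 [ 94 183 192 151 172 177 181 194  86  68  75  74  77 178 182 184 200 115
   69  81]
 [ 89 186 186 155 172 177 181 193  97  64  67 120 121 180 182 185 201 114
   71  66]
 [130 169 183 161 175 178 179 188 141  91  78 184 165 177 182 188 200 113
   76  60]
 [120 114 180 122 166 178 179 181 187 161 150 177 181 182 184 195 179  93
   73  61]
 [125 123 179 186 155 174 178 179 182 185 183 181 180 183 192 194 117  77
   75  65]
 [125 120 144 182 154 157 175 183 181 182 183 183 185 193 193 141  82  76
   76  89]
 [125 125 107 181 185 128 149 172 180 185 190 187 185 187 135  81  75  78
   76 121]
 [133 131 123 169 182 185 144  93 128 157 182 152 132  73  71  76  78  75
   98 135]
 [135 133 129 115 179 183 188 153  86  62  60  63  69  75  78  72  87  88
  125 159]]
top well [177.9150468  197.20086393] [0.52487793 0.26654718 0.065     ] [ 0.51459493 -0.10054137  0.088     ] rel [-0.010283   -0.36708854  0.023     ]
```

```bash
python3 drive.py '[{"dx": -0.002,"dz": 0.02},{"dx": -0.004,"dy": -0.001,"dz": 0.042,"drz": 0.004},{"dx": -0.004,"dy": -0.001,"dz": 0.042,"drz": 0.004},{"dx": -0.004,"dy": -0.001,"dz": 0.042,"drz": 0.004},{"dx": -0.004,"dy": -0.001,"dz": 0.042,"drz": 0.004}]'
python3 - <<'E'
from h import *
pre(.008,off=(.0021,0))
p,d=viewer.grab_frame("scene");crop(p,235,285,175,225,12,"pics/s3.png")
o=r.get_obs();R0=Ro.from_rotvec(o['orientation']).as_matrix();
for k in(.1081,.1531,.1651):print(k,proj("scene",o['tcp_pos']+R0@[.0021,0,k]))
print(proj("scene",np.array([.5145,-.1,.088])))
E
```

```text
clock: 6.55
tcp_pos: [0.4556, -0.1058, 0.2516]
orientation: [2.0, 2.066, 0.368]
contact_force: [-0.1, -0.1, -2.2]
grip_width: 0.0255
gripper_force: 40.3
shift [ 0.0017 -0.0004  0.0008] rot [ 0.0019 -0.0004 -0.0023] t 6.55 F [-0.06 -0.1  -2.24] tcp [ 0.4556 -0.1058  0.2516] grip 0.0255 40.332071185112 q [-0.46  0.08  0.62  2.31 -0.26  0.44  0.41]
0.1081 [252.74465213 198.03380308]
0.1531 [256.74431973 205.89760567]
0.1651 [257.77277365 207.91966336]
[258.04360097 209.32108458]
```

View pics/s3.png

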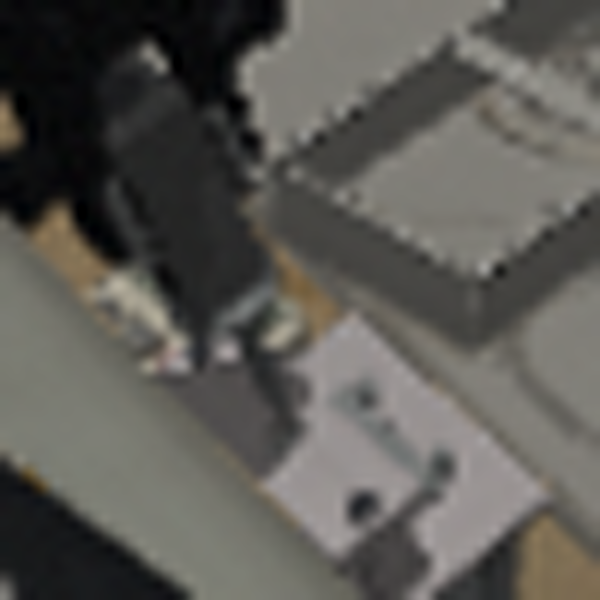

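Scene close-up: the rod runs from below the flange (about (256,204)) down-right to about (260,209), ending near the guide hole's known spot (258.2,210.4), which is in the gripper's shadow. I'll read the local grey values.

Run:
```python
from h import *
pre(.008,off=(.0021,0))
p=[cv2.cvtColor(viewer.grab_frame("scene")[0],cv2.COLOR_BGR2GRAY).astype(float) for _ in range(2)]
print(np.mean(p,0).round().astype(int)[196:218,248:270])
S0=cv2.cvtColor(np.load("pics/scene0.npz")['p'],cv2.COLOR_BGR2GRAY);print(S0[205:216,252:265])
```

```text
shift [ 0.0016 -0.0005  0.0009] rot [ 0.0024 -0.0006 -0.0023] t 6.6 F [-0.35 -0.52 -1.09] tcp [ 0.4557 -0.1058  0.2517] grip 0.0254 40.33193349838257 q [-0.46  0.08  0.62  2.31 -0.26  0.44  0.41]
[[ 28  36  38  38  38  43  42  42  48  88 110 100  80  70  72  68  70  70
   72  72  70  66]
 [ 14  33  36  38  39  42  42  40  42  65  86 110  98  87  82  71  69  70
   70  72  72  72]
 [ 21  16  37  38  40  40  40  42  61  81  83 102  98  96  90  92  82  72
   70  70  72  70]
 [ 63  22  34  35  38  41  51  70 100 105  99 104  98 102  96  90 106 103
   80  72  70  70]
 [112  50  33  34  39  56  94 121  96  71 123 128 113 112 108  92 100 104
  102  92  74  70]
 [160  60  48  37  46  87 106  94  51  72 110 132 111 118 108 112 142  98
   95 103 102  86]
 [143 109  78  55  56  86  56  42  54 100 160 142  96 118 124 157 149 146
   96  94 104 116]
 [ 85 163 150  69  75 114 106  40  65 139 142  86  81 132 148 148 148 149
  146  96  95 111]
 [109 147 104  42  74 148 142  42  44  61  74  83 118 149 148 146 146 147
  148 144  96  96]
 [114 145 139  50  81  74  76  61  43  51  83 120 146 150 148 147 1
[... 1048 characters left out ...]

 [126 126 125 123 120 118 115 106 103  98 112 148 152 152 150 146  45  56
   93 142  93  78]]
[[100 142 141 144 143 143 144 149 143 145 143 143 144]
 [145 141 139 141 143 143 142 140 143 143 143 141 136]
 [144 141 139 140 141 144 143 143 141 142 139 125 107]
 [144 143 142 141 140 141 140 139 142 140 127 114 110]
 [145 144 142 143 142 126  98  98 130 144 140 128 117]
 [140 144 144 143 138  88  48  56 103 146 145 142 134]
 [ 97 140 146 145 137  75  64  72 120 144 144 144 143]
 [ 95 103 141 146 142 109  93 115 144 142 143 145 143]
 [ 99  94 104 141 148 148 148 146 143 141 142 143 144]
 [105  99  94 103 143 148 146 145 144 143 141 140 145]
 [111 105  99  94 110 142 147 147 144 146 144 143 137]]
```

```bash
python3 drive.py '[{"dx": 0.003},{"dx": 0.003},{"dx": 0.003},{"dx": 0.003}]'
cat > look.py <<'E'
from h import *
p=[cv2.cvtColor(viewer.grab_frame("scene")[0],cv2.COLOR_BGR2GRAY).astype(float) for _ in range(2)]
print(np.mean(p,0).round().astype(int)[202:215,251:265])
pre(.008,off=(.0021,0))
o=r.get_obs();R0=Ro.from_rotvec(o['orientation']).as_matrix();
for k in(.1081,.1531,.1651):print(k,proj("scene",o['tcp_pos']+R0@[.0021,0,k])+[0,1.1])
E
python3 look.py
```

```text
clock: 7.1
tcp_pos: [0.4553, -0.1028, 0.2508]
orientation: [2.0, 2.067, 0.366]
contact_force: [0.5, 0.7, -0.8]
grip_width: 0.0255
gripper_force: 40.3
[[ 56  78  74  40  44  62  99 158 142  96 117 124 157 150]
 [ 69  88 155  54  44  76 140 144  86  81 134 147 148 148]
 [ 39  62 144  92  42  51  74  72  82 118 149 148 147 146]
 [ 40  55  76  74  46  46  64  83 120 146 150 146 147 147]
 [ 79  80  78  76  60  44  52  78  78 112 150 148 146 140]
 [ 80  80  78  78  77  56  49  80  95  99 149 144 128 112]
 [ 78  80  80  80  79  76  51  82 150 150 144 132 117 113]
 [ 81  78  80  78  80  79  70  65 105 136 150 144 132 120]
 [ 96  82  78  80  80  80  68  56  58 106 150 148 147 138]
 [100  96  82  78  80  79  69  66  76 124 149 148 148 146]
 [104 100 102  83  78  78  76  91 120 148 146 148 148 148]
 [107 104 101 104  82  78 105 156 151 148 145 146 146 148]
 [115 108 104 100 101  96 156 152 148 148 148 145 146 148]]
shift [-0.0013  0.0001  0.0001] rot [ 0.0008 -0.0002 -0.0025] t 7.2 F [-0.3   0.29 -1.47] tcp [ 0.4553 -0.1029  0.2507] grip 0.0258 40.33114492893219 q [-0.46  0.08  0.62  2.31 -0.25  0.44  0.39]
0.1081 [252.13057447 198.94498387]
0.1531 [256.12705452 206.81517606]
0.1651 [257.15478985 208.8390757 ]
```

Tip at (257,208) is now in line with the hole (258.1,210.4) along the probe axis. I'll lower in small steps while watching the force.

```bash
python3 drive.py '[{"dz": 0.004},{"dz": 0.008},{"dz": 0.012},{"dz": 0.015},{"dz": 0.015}]'; python3 drive.py '[{},{},{}]'; python3 look.py
```

```text
clock: 7.7
tcp_pos: [0.4603, -0.1027, 0.236]
orientation: [2.001, 2.067, 0.365]
contact_force: [-0.4, -0.1, -1.2]
grip_width: 0.0258
gripper_force: 40.4
clock: 8.0
tcp_pos: [0.4604, -0.1027, 0.2368]
orientation: [2.0, 2.067, 0.367]
contact_force: [-0.1, -0.6, -0.6]
grip_width: 0.0256
gripper_force: 40.4
[[ 34  36  40  52  71 101 107  98 144  96 118 123 156 148]
 [ 48  38  50  94 120  96  67 118  89  82 133 148 147 148]
 [ 56  48  58 100  92  46  60  75  84 118 150 148 146 146]
 [ 52  56  52  52  44  46  64  84 119 148 150 147 146 146]
 [ 80  80  78  78  62  44  52  76  80 112 144 148 145 140]
 [ 79  80  79  78  76  44  46  64  78  96 120 140 129 111]
 [ 78  80  78  80  78  60  44  52  90 154 144 108 113 113]
 [ 81  78  79  78  80  78  45  44  72 137 150 143 110 120]
 [ 96  80  78  78  80  80  59  43  57 106 151 148 146 138]
 [100  95  83  79  80  80  66  56  76 125 149 149 148 146]
 [103 100 101  84  79  78  77  91 120 148 144 148 148 148]
 [107 103 100 102  82  78  98 154 151 148 146 145 147 148]
 [114 108 103 100 100  90 130 152 148 148 148 144 145 148]]
shift [-0.0013 -0.     -0.0148] rot [ 0.0011 -0.0003 -0.0024] t 8.1 F [-0.38 -0.64 -1.73] tcp [ 0.4605 -0.1027  0.2368] grip 0.0254 40.39271056652069 q [-0.43  0.12  0.6   2.31 -0.34  0.4   0.47]
0.1081 [253.50164112 201.56770562]
0.1531 [257.4246772  209.28723363]
0.1651 [258.43386536 211.27305689]
```

```bash
python3 drive.py '[{"dx": 0.0005,"dz": 0.002},{"dx": 0.0007,"dz": 0.004},{"dx": 0.0007,"dz": 0.006},{"dx": 0.0007,"dz": 0.008},{"dx": 0.0007,"dz": 0.009}]'; python3 drive.py '[{},{},{}]'; python3 -c "
from h import *
pre(-.016,off=(.0021,0))"
```

```text
clock: 8.6
tcp_pos: [0.4635, -0.1019, 0.2279]
orientation: [2.001, 2.067, 0.366]
contact_force: [-0.9, -0.1, -0.9]
grip_width: 0.0256
gripper_force: 40.5
clock: 8.9
tcp_pos: [0.4634, -0.1019, 0.2282]
orientation: [2.001, 2.067, 0.366]
contact_force: [0.3, 0.2, -2.2]
grip_width: 0.0254
gripper_force: 40.5
shift [-0.002   0.0001  0.0001] rot [ 0.0008 -0.0002 -0.0024] t 8.9 F [ 0.34  0.25 -2.22] tcp [ 0.4634 -0.1019  0.2282] grip 0.0254 40.48767328262329 q [-0.41  0.14  0.58  2.31 -0.38  0.39  0.51]
```

```bash
python3 drive.py '[{"dz": 0.002},{"dz": 0.004},{"dz": 0.006},{"dz": 0.008},{"dz": 0.008}]'; python3 drive.py '[{"dz": 0.002},{"dz": 0.004},{"dz": 0.005},{"dz": 0.005}]'; python3 -c "
from h import *
pre(-.038,off=(.0021,0))"; python3 look.py
```

```text
clock: 9.4
tcp_pos: [0.4662, -0.1018, 0.2204]
orientation: [2.001, 2.067, 0.366]
contact_force: [0.2, -0.3, -1.6]
grip_width: 0.0259
gripper_force: 40.4
clock: 9.8
tcp_pos: [0.4679, -0.1017, 0.2158]
orientation: [2.001, 2.067, 0.366]
contact_force: [-0.4, -0.4, -2.9]
grip_width: 0.0255
gripper_force: 40.5
shift [-0.002   0.0001  0.0089] rot [ 0.0006 -0.0001 -0.0025] t 9.8 F [-0.38 -0.41 -2.89] tcp [ 0.4679 -0.1017  0.2158] grip 0.0255 40.512608885765076 q [-0.37  0.18  0.54  2.32 -0.45  0.36  0.58]
[[ 22  36  36  36  42  43  42  42  52  78 118 123 156 149]
 [ 20  38  36  38  42  42  42  41  45  88 134 148 147 147]
 [ 13  34  36  38  42  42  40  44  68  90 151 148 147 146]
 [ 41  22  36  36  42  40  52  76 120 108 144 150 148 146]
 [ 62  44  36  35  40  55  95 121  98  74  84 141 144 142]
 [ 70  62  46  38  50  87 109 100  63  78  92  80  97 105]
 [ 77  59  60  52  64  88  63  49  77  90 150 108  64  54]
 [ 82  79  70  56  58  64  42  45  59  86 155 146 108  71]
 [ 96  81  79  81  82  80  56  44  48  78 153 150 147 128]
 [100  95  82  80  80  80  68  44  48  81 152 149 148 148]
 [103  99 101  82  79  79  75  61  86 100 148 148 147 147]
 [108 103 100 104  83  77  79 106 155 150 146 144 146 148]
 [114 108 103 100 101  86 104 154 150 148 147 144 144 148]]
shift [-0.002   0.0001 -0.0369] rot [ 0.0007 -0.0001 -0.0025] t 9.9 F [-0.59 -1.04 -2.08] tcp [ 0.4679 -0.1017  0.2159] grip 0.0257 40.50810098648071 q [-0.37  0.18  0.54  2.32 -0.45  0.36  0.58]
0.1081 [255.30427725 205.35045237]
0.1531 [259.11955079 212.86176019]
0.1651 [260.10152187 214.7950127 ]
```

```bash
cat > force.py <<'E'
from h import *
s,c=np.sin(np.radians(20)),np.cos(np.radians(20));a=np.radians(YAW)
n=np.array([-s*np.cos(a),-s*np.sin(a),c]);st=np.array([c*np.cos(a),c*np.sin(a),s])
F=[];P=[]
for _ in range(10):
    viewer.grab_frame("scene");o=r.get_obs();F.append(o['contact_force']);P.append(o['tcp_pos'])
F=np.array(F);P=np.mean(P,0);print("Fn",(F@n).mean().round(2),"+-",((F@n).std()/3).round(2),"Fx",(F@st).mean().round(2),"Fy",F[:,1].mean().round(2),"h",((P-[.5145,-.1,.088])@n-.1651).round(4),"t",o['clock'])
E
python3 force.py; python3 drive.py '[{"dz": 0.002},{"dz": 0.004},{"dz": 0.005},{"dz": 0.005}]'; python3 force.py
```

```text
Fn -2.21 +- 0.17 Fx -1.32 Fy -0.66 h -0.0289 t 10.4
clock: 10.8
tcp_pos: [0.4697, -0.1017, 0.2111]
orientation: [2.001, 2.067, 0.366]
contact_force: [-0.4, -0.9, -1.6]
grip_width: 0.0255
gripper_force: 40.6
Fn -1.31 +- 0.1 Fx -1.45 Fy -1.54 h -0.0339 t 11.3
```

```bash
python3 drive.py '[{"dz": 0.001},{"dz": 0.002},{"dz": 0.003},{"dz": 0.003}]'; python3 force.py
```

```text
clock: 11.7
tcp_pos: [0.4707, -0.1017, 0.2084]
orientation: [2.001, 2.066, 0.366]
contact_force: [-2.1, -1.5, -0.9]
grip_width: 0.0252
gripper_force: 40.9
Fn -0.31 +- 0.12 Fx -1.52 Fy -1.81 h -0.0369 t 12.2
```

```bash
python3 drive.py '[{"dx": -0.0005,"dz": 0.001},{"dx": -0.001,"dz": 0.002},{"dx": -0.001,"dz": 0.002}]'; python3 force.py
```

```text
clock: 12.5
tcp_pos: [0.4715, -0.1021, 0.2065]
orientation: [2.0, 2.068, 0.367]
contact_force: [-1.1, 1.2, 1.0]
grip_width: 0.0258
gripper_force: 40.9
Fn 1.86 +- 0.2 Fx -1.2 Fy 1.76 h -0.0389 t 13.0
```

```bash
python3 drive.py '[{"dx": 0.0005},{"dx": 0.0005}]'; python3 force.py
python3 -c "
from h import *
pre(-.038,off=(0,0))
p=viewer.grab_frame('scene')[0];crop(p,225,285,175,225,12,'pics/s4.png')"
```

```text
clock: 13.2
tcp_pos: [0.4714, -0.1021, 0.2066]
orientation: [2.001, 2.067, 0.366]
contact_force: [-1.6, 1.8, 1.1]
grip_width: 0.0256
gripper_force: 40.9
Fn 1.7 +- 0.15 Fx -1.44 Fy 1.28 h -0.0389 t 13.7
shift [ 0.0006 -0.     -0.0009] rot [ 0.0009 -0.0001 -0.0025] t 13.7 F [-2.35  1.38  1.3 ] tcp [ 0.4714 -0.1021  0.2066] grip 0.0255 40.886356830596924 q [-0.34  0.2   0.51  2.31 -0.5   0.34  0.62]
```

View pics/s4.png

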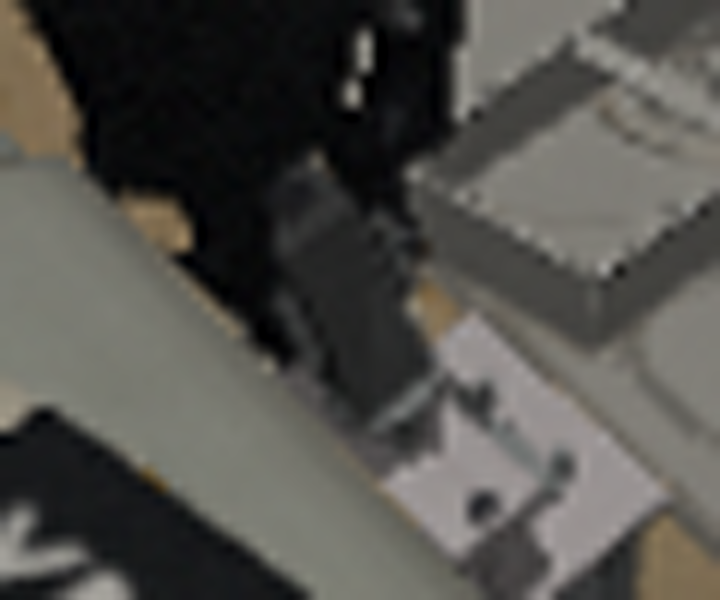

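The probe is through the guide: the flange, around (258,208), sits just above the plate. I'll back off slightly to centre the travel, then hold.

```bash
python3 drive.py '[{"dx": 0.0003,"dz": -0.0007},{"dx": 0.0003,"dz": -0.0007},{"dx": 0.0003,"dz": -0.0007}]'; python3 force.py; for i in 1 2 3; do python3 drive.py '[{},{},{},{},{}]' >/dev/null; done; python3 force.py
```

```text
clock: 14.05
tcp_pos: [0.4711, -0.1019, 0.2073]
orientation: [2.001, 2.066, 0.366]
contact_force: [-1.4, 0.5, 1.1]
grip_width: 0.0255
gripper_force: 40.9
Fn 1.82 +- 0.11 Fx -0.9 Fy 0.55 h -0.0382 t 14.55
Fn 1.68 +- 0.15 Fx -0.93 Fy -0.37 h -0.0382 t 16.55
```

```bash
python3 drive.py '[{"dz": -0.001},{"dz": -0.002},{"dz": -0.002}]'; python3 force.py;  python3 drive.py '[{"dz": -0.001},{"dz": -0.002},{"dz": -0.002}]'; python3 force.py; python3 drive.py '[{"dz": -0.001},{"dz": -0.002},{"dz": -0.002}]'; python3 force.py
```

```text
clock: 16.85
tcp_pos: [0.4704, -0.1018, 0.2092]
orientation: [2.001, 2.067, 0.366]
contact_force: [-1.0, -0.3, 0.5]
grip_width: 0.0254
gripper_force: 40.7
Fn 1.21 +- 0.17 Fx -0.8 Fy -0.24 h -0.0362 t 17.35
clock: 17.65
tcp_pos: [0.4697, -0.1018, 0.211]
orientation: [2.001, 2.067, 0.366]
contact_force: [-0.7, -1.4, 0.6]
grip_width: 0.0255
gripper_force: 40.6
Fn 0.72 +- 0.15 Fx -0.98 Fy -0.27 h -0.0342 t 18.15
clock: 18.45
tcp_pos: [0.469, -0.1018, 0.2129]
orientation: [2.001, 2.067, 0.366]
contact_force: [-0.2, 0.3, -1.9]
grip_width: 0.0255
gripper_force: 40.5
Fn -1.13 +- 0.17 Fx -0.85 Fy 0.06 h -0.0322 t 18.95
```

The retreat scan puts first contact at h ≈ -33 mm, so h ≈ -38 mm is half travel. Going back there.

```bash
python3 drive.py '[{"dz": 0.0015},{"dz": 0.003},{"dz": 0.0045},{"dz": 0.0058},{"dz": 0.0058}]'; for i in 1 2 3 4; do python3 drive.py '[{},{},{},{},{}]' >/dev/null; done; python3 force.py; python3 -c "
from h import *
pre(-.038);print(workorder.hand_in())"
```

```text
clock: 19.45
tcp_pos: [0.4711, -0.1019, 0.2073]
orientation: [2.001, 2.067, 0.366]
contact_force: [-1.2, -0.4, 1.1]
grip_width: 0.0255
gripper_force: 40.8
Fn 1.25 +- 0.16 Fx -0.76 Fy -0.84 h -0.038 t 21.95
shift [ 0.0003  0.     -0.    ] rot [ 0.0008 -0.0002 -0.0024] t 21.95 F [-0.51 -0.39  1.02] tcp [ 0.471  -0.1018  0.2074] grip 0.0253 40.84676206111908 q [-0.35  0.2   0.51  2.32 -0.49  0.34  0.62]
the job is handed in; nothing more can be done
None
```

I handed the job in at 22 s with the probe still gripped, its rod through the guide hole, square to the coupon and the tip pressed in an estimated 5 mm (from force readings); the judge's verdict was not shown.

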